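Fit four painted panels into their frames

ROBOT

A 7-joint arm with a two-finger parallel gripper is mounted at the origin on a cart in front of the work surface, level with it; the furniture and walls round the work are solid. World frame = base frame: x ahead of the robot, y to its left, z up, the work surface at z = 0. Lengths are in mm, angles in rad, forces in N, time in s.
With the tool pointing down it reaches from about 425 to 975 mm from the base axis. Payload 16.7 kg.
Tool frame: the origin (TCP) lies midway between the tips of the shut fingers; the grasp point (between the pads) lies 19 mm behind it; z points along the fingers, y is the line along which they close (so a half turn about z gives the same grasp; the last joint's range is limited). The gripper opens to 85 mm and grips with 20 to 120 N. Pads are 22 mm wide; open, the fingers measure 114 mm over their backs; the gripper's body (76 mm by 85 mm) begins 54 mm behind the grasp point. The pads swing forward as they close: fully open they stand 13 mm farther back than shut.
Start: joints at [1.119, 0.426, 0.074, 1.606, -0.034, 1.111, -0.067], TCP at [201.249, -644.263, 231.302] pointing down, gripper open.
Joint ranges: [-2.85, 2.85], [-0.5, 2.14], [-1.23, 1.37], [0.21, 2.46], [-1.02, 4.16], [0.16, 2.05], [-2.73, 2.73]. Speed limits (rad/s): [1.89, 1.89, 2.39, 2.39, 3.01, 3.01, 3.01].

INTERFACE

Orientations are given as [roll, pitch, yaw] about the fixed x, y, z axes, in that order (R = Rz(yaw) Ry(pitch) Rx(roll)).
In Python, from station import bot, telemetry, grab_frame, get_calibration gives the robot as it stands. Calls block until the motion is done:
- bot.move_ptp(position, orientation): joint-space move of the TCP to a pose.
- bot.movel(position, rotation=None, v=150): straight line of the TCP; rotation=None keeps the orientation; v is the mean speed in mm/s.
- bot.move_j(angles): joint-space move.
- bot.move_gripper(opening, newtons=None): finger opening in mm; newtons is the grip in N (None keeps the last); returns when the fingers have stopped.
- bot.dwell(seconds).
- bot.ik(position, orientation): joint angles nearest the present ones, or None.
- telemetry.state(): the state.
- grab_frame(name): name is "side" or "top"; returns the picture (420x560x3 uint8, blue, green, red); there is no depth.
- get_calibration(name): a dict with "fx", "fy", "cx", "cy" (pixels), "R" (3x3) and "t" (3): a world point X has camera coordinates R X + t. Camera axes: x right, y down, z forward; pixel columns grow to the right and rows downward; lengths in mm; the calibration is good to about 2 mm. A picture is of the moment at which its call begins. get_calibration takes no time and is no camera call.
A pose or a line that the arm cannot do raises bot.MotionError and nothing moves.
- bot.close_job(): hands the job in; it is judged then, once.
The state is a dict: "time": time; "joint_positions": joint angles; "qvel": joint speeds; "tau": joint torques, N m; "tcp_pos": TCP position; "tcp_rot": TCP orientation; "force": force on the tool from outside, world axes, zero at the start; "ft_torque": the same for the moment, N m; "gripper_width": finger opening in mm; "grasp_force": force on a finger pad.
Only numpy, scipy, OpenCV 4.12 (cv2) and the standard library are available. Lean on these libraries where they do the work, as an engineer would, in place of code of your own. Each camera call takes 0.05 s, during which the arm holds its last target. There are 200 camera calls.

TASK

The frames and the finished panels lie on the table, all with their backs up. Fit each panel into the frame made for it (large square, oblong, round and small square), keeping it face down, so that it drops fully into the rebate and lies flat on the ledge; leave the frames lying flat on the table and do not disturb the mug or the tape.

Things in the scene. Friction and masses are not known exactly. Their poses are not given: they have to be found in the camera images.
- panel_square: The larger square painting panel: plywood board 80 x 80 mm, 9 mm thick, lying face down. Along the middle of its bare back (its x) runs a wooden batten 58 mm long, 14 mm wide, 24 mm high, top 33 mm above the panel's underside: the grip, fingers astride it, tips just above the board. Loose, about 100 g. Origin: centre of the underside (white face); z up through the batten.
- panel_oblong: The oblong painting panel: plywood board 100 mm (its x) x 66 mm (its y), 9 mm thick, lying face down. Along the middle of its bare back (its x) runs a wooden batten 64 mm long, 14 mm wide, 24 mm high, top 33 mm above the panel's underside: the grip, fingers astride it, tips just above the board. Loose, about 110 g. Origin: centre of the underside (white face); z up through the batten.
- panel_round: The round painting panel: plywood disc 82 mm across, 9 mm thick, lying face down. Along the middle of its bare back (its x) runs a wooden batten 54 mm long, 14 mm wide, 24 mm high, top 33 mm above the panel's underside: the grip, fingers astride it, tips just above the board. Loose, about 90 g. Origin: centre of the underside (white face); z up through the batten.
- panel_small: The small square painting panel: plywood board 56 x 56 mm, 9 mm thick, lying face down. Along the middle of its bare back (its x) runs a wooden batten 42 mm long, 14 mm wide, 24 mm high, top 33 mm above the panel's underside: the grip, fingers astride it, tips just above the board. Loose, about 60 g. Origin: centre of the underside (white face); z up through the batten.
- frame_square: The larger square wooden picture frame with a square opening. Back up; outside 112 x 112 mm, 22 mm thick. Rebate 90 x 90 mm, 12 mm deep from the back, 5 mm of play round its board, 1.5 mm chamfer; the board rests on a 13 mm wide ledge at height 10 mm round the open sight hole. Loose, about 400 g. Origin: centre of the underside; x and y along its sides; z up.
- frame_oblong: The oblong wooden picture frame with an oblong opening. Back up; outside 132 (its x) x 98 (its y) mm, 22 mm thick. Rebate 110 (x) x 76 (y) mm, 12 mm deep from the back, 5 mm of play round its board, 1.5 mm chamfer; the board rests on a 13 mm wide ledge at height 10 mm round the open sight hole. Loose, about 420 g. Origin: centre of the underside; x along its long sides; z up.
- frame_round: The wooden picture frame that is square outside but has a round opening. Back up; outside 114 x 114 mm, 22 mm thick. Rebate a circle 92 mm across, 12 mm deep from the back, 5 mm of play round its board, 1.5 mm chamfer; the board rests on a 13 mm wide ledge at height 10 mm round the open sight hole. Loose, about 400 g. Origin: centre of the underside; x and y along its outer sides; z up.
- frame_small: The small square wooden picture frame with a square opening. Back up; outside 88 x 88 mm, 22 mm thick. Rebate 66 x 66 mm, 12 mm deep from the back, 5 mm of play round its board, 1.5 mm chamfer; the board rests on a 13 mm wide ledge at height 10 mm round the open sight hole. Loose, about 300 g. Origin: centre of the underside; x and y along its sides; z up.
- mug: White dotted mug, 82 mm across, 91 mm high, with a handle, standing at the left of the work; a bystander, not part of the job. Origin: centre of its underside, roughly. Behind it a fixed clamp lamp rises from x 0.38, y 0.46 (world) up to y 0.54, z 0.5, its shade then hanging over x 0.50 to 0.69, y 0.21 to 0.40, above z 0.50: keep the arm clear.
- tape_roll: Roll of masking tape, 96 mm across, 25 mm high, lying flat at the left of the work; a bystander, not part of the job. Origin: centre of its underside.
Mind the look-alikes: they are no part of the job. What is shaped like the panel_small but pink is not meant.

How it is judged:
By the outcome, as a careful person would: the job done as asked, in the order asked, and still so for the second after the job is handed in, with the robot touching nothing.
It also fails if it takes over 125 s, if anything falls off the work surface, if the arm or the gripper's body presses on something with over 40 N, if the wrist force passes 120 N, or if a joint passes its speed limit or range.

## Working session

There is one attempt and no reset: what is moved stays moved. The work goes in short steps, each a Python script; the robot and the scene stay as the last script left them, time stands still between calls to the robot, and variables do not carry over. Pictures are saved under pics/ and viewed, at most 14 in all, crops included, and the job is handed in when it is done.

```bash
mkdir -p pics; ls; python3 - <<'E'
from station import *
import cv2
for n in("top","side"):
    cv2.imwrite(f"pics/{n}0.png",cv2.resize(grab_frame(n),(800,600),interpolation=cv2.INTER_CUBIC)); c=get_calibration(n); print(n,c)
s=telemetry.state();print(s["time"],s["tcp_pos"],s["tcp_rot"])
E
```

```text
pics
top {'fx': 518.9560253100789, 'fy': 518.9560253100789, 'cx': 270.89820685602143, 'cy': 212.24310549983673, 'R': array([[-0.0081523 , -0.99976873,  0.01990018],
       [-0.99722714,  0.00665624, -0.07411961],
       [ 0.07397001, -0.02044925, -0.99705078]]), 't': array([  -8.59800242,  493.1837551 , 1505.30282226])}
side {'fx': 386.7418436528345, 'fy': 386.7418436528345, 'cx': 277.59663813896555, 'cy': 212.26328859824326, 'R': array([[ 0.95162077, -0.30644372, -0.0225865 ],
       [-0.20983504, -0.59439687, -0.77631284],
       [ 0.22447085,  0.74349486, -0.62994304]]), 't': array([-478.42652825,  124.64423199,  777.75735663])}
0.1 [ 201.16229568 -643.94903987  230.68745355] [-3.14044961e+00  7.29811560e-05  3.02784605e-01]
```

View pics/top0.png

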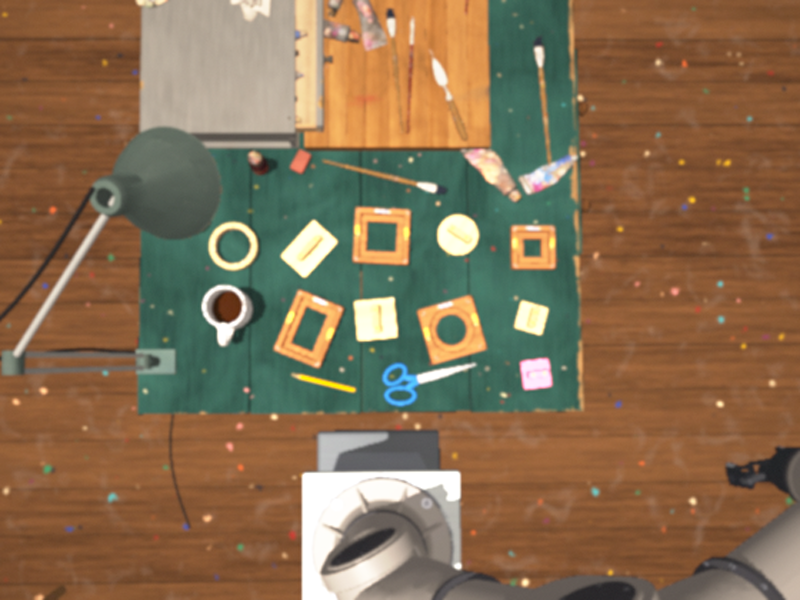

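View pics/side0.png

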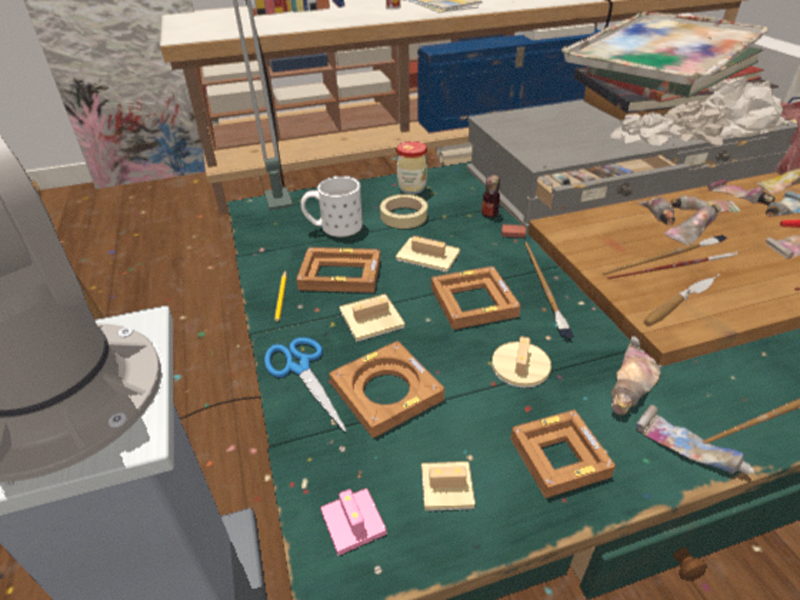

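Top view (800x600 px): panels are oblong (310,248), large square (376,319), round (458,235) and small (532,318). Frames are oblong (309,328), square (382,237), round (452,328) and small (533,247). The look-alike for panel_small is the pink one at (536,374). I choose the pale wood panel at (532,318). The side view agrees: small at (448,485), pink at (353,520).

```bash
cat > vis.py <<'E'
from station import *
import cv2, numpy as np
SEED={'P_sq':(376,319),'P_ob':(310,248),'P_ro':(458,235),'P_sm':(532,318),'F_sq':(382,237),'F_ob':(309,328),'F_ro':(452,328),'F_sm':(533,247)}
def ray(n,uv,z):
    c=get_calibration(n);R,t=np.array(c['R']),np.array(c['t']);C=-R.T@t
    d=R.T@np.array([(uv[0]-c['cx'])/c['fx'],(uv[1]-c['cy'])/c['fy'],1]);return C+d*(z-C[2])/d[2]
def proj(n,X):
    c=get_calibration(n);p=np.array(c['R'])@X+c['t'];return np.array([c['fx']*p[0]/p[2]+c['cx'],c['fy']*p[1]/p[2]+c['cy']])
K=6
def big(im): return cv2.resize(im,None,fx=K,fy=K,interpolation=cv2.INTER_CUBIC)
def un(p): return (np.asarray(p,float)+.5)/K-.5
def outline(im,seed,r=45):
    "outer contour (native px) of the wooden thing round the native-px seed, by the red channel"
    x,y=int(seed[0]),int(seed[1]); x0,y0=max(x-r,0),max(y-r,0)
    g=big(im)[y0*K:(y+r)*K,x0*K:(x+r)*K,2]
    t=(np.percentile(g,15)+np.percentile(g,85))/2 if 0 else 100
    cs,_=cv2.findContours((g>t).astype(np.uint8),cv2.RETR_EXTERNAL,cv2.CHAIN_APPROX_NONE)
    s=((seed[0]-x0)*K,(seed[1]-y0)*K)
    c=max(cs,key=lambda c:cv2.pointPolygonTest(cv2.convexHull(c),s,True))
    return un(c[:,0,:]+[x0*K,y0*K])
def measure(n,im,seed,z):
    c=outline(im,seed); W=np.array([ray(n,p,z)[:2] for p in c]).astype(np.float32)
    m=cv2.moments(cv2.convexHull(W)); cen=np.array([m['m10'],m['m01']])/m['m00']
    (rc,sz,a)=cv2.minAreaRect(W); return cen,np.array(rc),np.array(sz),a
E
python3 - <<'E'
from vis import *
T=grab_frame("top");S=grab_frame("side")
for k,s in SEED.items():
    z=4.5 if k[0]=='P' else 11
    cen,rc,sz,a=measure("top",T,(s[0]*.7,s[1]*.7),z)
    print(k,"top",cen.round(1),rc.round(1),sz.round(1),round(a,1),end=' ')
    cs,rs,ss,as_=measure("side",S,proj("side",np.array([*cen,z])),z)
    print("side",cs.round(1),rs.round(1),ss.round(1),round(as_,1))
rows=[]
for ks in (('P_sq','P_ob'),('P_ro','P_sm')):
  r=[]
  for k in ks:
    cen=measure("top",T,np.array(SEED[k])*.7,4.5)[0]
    for n,im in(("top",T),("side",S)):
        u=proj(n,np.array([*cen,12.])).astype(int); r.append(cv2.resize(im[u[1]-25:u[1]+25,u[0]-25:u[0]+25],(200,200),interpolation=cv2.INTER_CUBIC))
  rows.append(np.hstack(r))
cv2.imwrite("pics/crops.png",np.vstack(rows))
E
```

```text
P_sq top [463.1  12.3] [463.4  12.2] [93.6 92. ] 4.8 side [462.3   7.5] [462.3   7.5] [87.1 95. ] 4.9
P_ob top [610.1 149.8] [610.1 149.9] [ 78.2 112. ] 47.8 side [610.  147.3] [611.1 147.8] [ 94.7 108.1] 48.2Traceback (most recent call last):
  File "<stdin>", line 5, in <module>
  File "vis.py", line 22, in measure
    c=outline(im,seed); W=np.array([ray(n,p,z)[:2] for p in c]).astype(np.float32)
                                    ~~~^^^^^^^
  File "vis.py", line 5, in ray
    c=get_calibration(n);R,t=np.array(c['R']),np.array(c['t']);C=-R.T@t
ValueError: time passes only in moves, steps and waits
```

```bash
python3 - <<'E'
s=open('vis.py').read()
s=s.replace("SEED=","CAL={n:get_calibration(n) for n in('top','side')}\nSEED=",1).replace("c=get_calibration(n)","c=CAL[n]")
s=s.replace("t=(np.percentile(g,15)+np.percentile(g,85))/2 if 0 else 100","t=thr").replace("seed,r=45)","seed,thr,r=45)").replace("seed,z):","seed,z,thr=100):").replace("outline(im,seed);","outline(im,seed,thr);")
open('vis.py','w').write(s)
E
cat > m.py <<'E'
from vis import *
T=grab_frame("top");S=grab_frame("side")
for k,s in SEED.items():
    z,thr=(4.5,140) if k[0]=='P' else (11,100)
    cen,rc,sz,a=measure("top",T,(s[0]*.7,s[1]*.7),z,thr)
    print(k,"top",cen.round(1),rc.round(1),sz.round(1),round(a,1),end=' ')
    cs,rs,ss,as_=measure("side",S,proj("side",np.array([*cen,z])),z,thr)
    print("side",cs.round(1),rs.round(1),ss.round(1),round(as_,1))
u=(np.array(SEED['P_sq'])*.7).astype(int); print(T[u[1],u[0]-25:u[0]+25,2])
rows=[]
for ks in (('P_sq','P_ob'),('P_ro','P_sm')):
  r=[]
  for k in ks:
    cen=measure("top",T,np.array(SEED[k])*.7,4.5)[0]
    for n,im in(("top",T),("side",S)):
        u=proj(n,np.array([*cen,12.])).astype(int); r.append(cv2.resize(im[u[1]-25:u[1]+25,u[0]-25:u[0]+25],(200,200),interpolation=cv2.INTER_CUBIC))
  rows.append(np.hstack(r))
cv2.imwrite("pics/crops.png",np.vstack(rows))
E
python3 m.py
```

```text
P_sq top [462.6  12.2] [462.5  12.1] [90.  89.8] 4.7 side [462.3   7.7] [462.3   7.6] [85.3 92. ] 4.9
P_ob top [610.2 149.9] [610.2 150. ] [ 75.9 109.6] 47.8 side [610.  147.5] [610.9 147.6] [ 89.9 105.7] 47.8
P_ro top [ 637.8 -160.7] [ 638.  -160.9] [89.9 90.5] 44.5 side [ 638.6 -162.3] [ 637.1 -164.4] [89.7 88.7] 11.5
P_sm top [ 462.8 -311.1] [ 462.8 -311.1] [65.5 65.4] 73.7 side [ 463.2 -314.6] [ 463.1 -314.8] [62.7 58.7] 73.9
F_sq top [635.8  -1.2] [636.1  -1.1] [122.8 124. ] 87.1 side [635.4  -4.2] [635.6  -4.2] [141.3 125. ] 86.9
F_ob top [443.6 150.5] [443.6 150.5] [108.5 142.3] 67.3 side [442.  146.4] [441.3 146.2] [132.2 139.5] 67.6
F_ro top [ 439.1 -144.2] [ 439.4 -143.4] [124.1 128.2] 15.4 side [ 439.7 -146.5] [ 439.8 -146.7] [126.6 134.1] 15.9
F_sm top [ 612.4 -317.2] [ 615.2 -317.5] [100.5 107.2] 89.7 side [ 609.8 -318.4] [ 610.2 -318.3] [102.6 102.5] 89.7
[106  63  62  66  67  63  64  63  61  90 211 255 255 255 255 255 255 255
 255 255 255 255 255 255 255 255 255 254 252 255 255 255 255 255 255 255
 255 255 255 206  90  56  60  62  62  62  63  62  60  60]
```

View pics/crops.png

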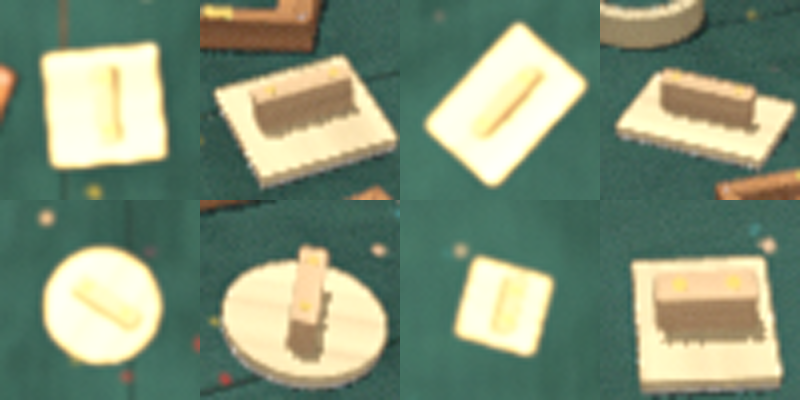

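The crops show the batten axes: square near world x, oblong along its length, small near x, round diagonal. The small panel chosen is plain wood, not pink. The board and frame outlines agree across both views to about 3 mm, and the bloom makes both appear evenly larger. Next I'll check IK and the round batten's angle, then do the large square.

```bash
cat > act.py <<'E'
from station import *
import numpy as np
# x, y, batten/frame yaw (deg): mean of both views
P={'sq':(462.5,10.2,4.8),'ob':(610.1,148.6,-42.2),'ro':(638,-161.5,58.),'sm':(463,-312.8,-16.3)}
F={'sq':(635.6,-2.7,-3.),'ob':(442.8,148.4,-22.7),'ro':(439.4,-145.3,58.),'sm':(610.5,-317.8,-.3)}
H,G=110,11
def ori(y): return [np.pi,0,np.radians(y)]
def st():
    s=telemetry.state(); print(round(s['time'],1),np.round(s['tcp_pos'],1),'F',np.round(s['force'],1),'w',round(s['gripper_width'],1),'g',round(s['grasp_force'],1))
def pick(x,y,a):
    bot.move_gripper(40); 
    if np.hypot(*(np.array(telemetry.state()['tcp_pos'][:2])-[x,y]))>400: bot.move_ptp([x,y,H],ori(a))
    else: bot.movel([x,y,H],ori(a),v=200)
    bot.movel([x,y,40],v=150); bot.movel([x,y,G],v=60); st()
    bot.move_gripper(0,40); st(); bot.movel([x,y,H],v=150); st()
def place(x,y,a,opening=26):
    bot.movel([x,y,H],ori(a),v=200); bot.movel([x,y,45],v=120); st()
    bot.movel([x,y,G+11],v=40); st()
    bot.move_gripper(opening); bot.movel([x,y,H],v=100); st()
E
python3 - <<'E'
from vis import *; from act import *
for d in(P,F):
  for k,(x,y,a) in d.items():
    for o in(0,180,-180):
      q=bot.ik([x,y,G],ori(a+o)); print(k,o,None if q is None else np.round(q,2))
T=grab_frame("top"); u=proj("top",np.array([638,-161,33.])); b=big(T)
yy,xx=np.mgrid[:b.shape[0],:b.shape[1]]; m=np.hypot((xx+.5)/K-.5-u[0],(yy+.5)/K-.5-u[1])<10
B=b[...,0].astype(int); v=B[m]; t=np.percentile(v,30); print(np.percentile(v,[5,20,40,60,90]))
pts=np.array([ray("top",un(p),30)[:2] for p in np.c_[xx[m&(B<t)],yy[m&(B<t)]]]); print(pts.mean(0),np.degrees(np.arctan2(*np.linalg.eigh(np.cov(pts.T))[1][::-1,1])),np.linalg.eigvalsh(np.cov(pts.T))**.5)
E
```

```text
sq 0 [ 0.19  0.46 -0.42  2.21  0.36  0.53 -1.98]
sq 180 [ 0.45  0.53 -0.73  2.2   0.61  0.62  0.93]
sq -180 [ 0.45  0.53 -0.73  2.2   0.61  0.62  0.93]
ob 0 [-0.92  0.8   0.82  1.9  -0.8   0.81 -1.97]
ob 180 [ 0.09  0.68 -0.58  1.83  0.52  0.78  0.07]
ob -180 [ 0.09  0.68 -0.58  1.83  0.52  0.78  0.07]
ro 0 [ 0.42  0.67 -0.36  1.77  0.33  0.76 -0.67]
ro 180 [ 0.85  0.91 -1.03  1.74  0.91  1.04  2.06]
ro -180 [ 0.85  0.91 -1.03  1.74  0.91  1.04  2.06]
sm 0 [ 0.46  0.53  0.02  2.02 -0.02  0.59 -1.36]
sm 180 [ 0.84  0.57 -0.46  2.    0.4   0.66  1.41]
sm -180 [ 0.84  0.57 -0.46  2.    0.4   0.66  1.41]
sq 0 [ 0.06  0.63 -0.21  1.83  0.19  0.7  -1.88]
sq 180 [ 0.42  0.73 -0.7   1.81  0.62  0.84  0.93]
sq -180 [ 0.42  0.73 -0.7   1.81  0.62  0.84  0.93]
ob 0 [-0.83  0.48  0.45  2.24 -0.43  0.5  -2.02]
ob 180 [ 0.38  0.67 -1.03  2.18  0.85  0.78 -0.05]
ob -180 [ 0.38  0.67 -1.03  2.18  0.85  0.78 -0.05]
ro 0 [ 0.44  0.44 -0.31  2.22  0.27  0.51 -0.63]
ro 180 [ 1.02  0.66 -1.03  2.19  0.85  0.78  2.  ]
ro -180 [ 1.02  0.66 -1.03  2.19  0.85  0.78  2.  ]
sm 0 [ 0.4   0.68 -0.02  1.71  0.02  0.75 -1.21]
sm 180 [ 0.76  0.75 -0.53  1.69  0.48  0.84  1.59]
sm -180 [ 0.76  0.75 -0.53  1.69  0.48  0.84  1.59]
[163. 186. 215. 228. 237.]
[ 632.51783796 -161.33056578] 58.53801318580177 [ 4.95785373 16.00098592]
```

```bash
python3 - <<'E'
from act import *
import cv2
pick(*P['sq'])
bot.movel([635.6,-2.7,H],ori(-3),v=200)
T=np.hstack([grab_frame("top")[100:300,180:420],grab_frame("side")[120:320,180:420]])
cv2.imwrite("pics/lift.png",cv2.resize(T,(800,333)))
E
```

```text
4.6 [462.4  10.3  10.8] F [-0.2 -0.2  0.4] w 40.0 g 0.0
5.0 [462.7  10.2  11.4] F [-1.3  0.6  5.8] w 13.1 g 39.7
5.8 [462.1  10.  109.4] F [-0.1 -0.4 -1.1] w 13.1 g 38.9
```

View pics/lift.png

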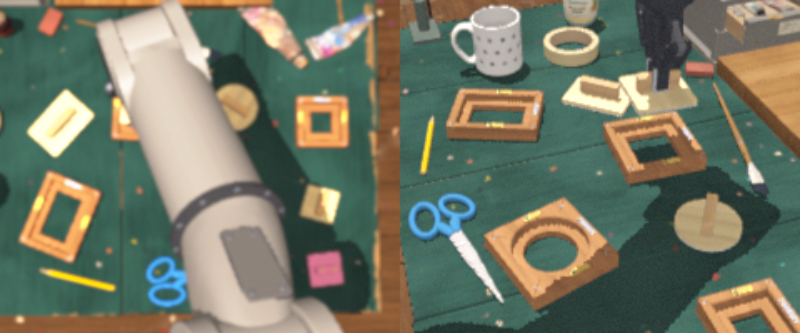

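The panel is held level above the square frame: in the side crop it sits at about (655,90), with the frame at (655,145). Now I'll lower it.

```bash
python3 - <<'E'
from act import *
import cv2
place(*F['sq'])
bot.movel([560,150-20,150],ori(137.8),v=200);st()
T=np.hstack([grab_frame("top")[100:300,180:420],grab_frame("side")[120:320,180:420]])
cv2.imwrite("pics/sq.png",cv2.resize(T,(800,333)))
E
```

```text
7.9 [635.9  -2.5  45.4] F [0.  0.4 0. ] w 13.0 g 38.9
8.6 [635.5  -2.7  21.7] F [ 0.4  0.3 -1.2] w 13.2 g 39.0
9.9 [635.2  -2.8 109.3] F [ 0.2  0.3 -0.1] w 25.8 g 0.0
12.5 [560.1 129.8 150. ] F [0.2 0.2 0.4] w 26.2 g 0.0
```

View pics/sq.png

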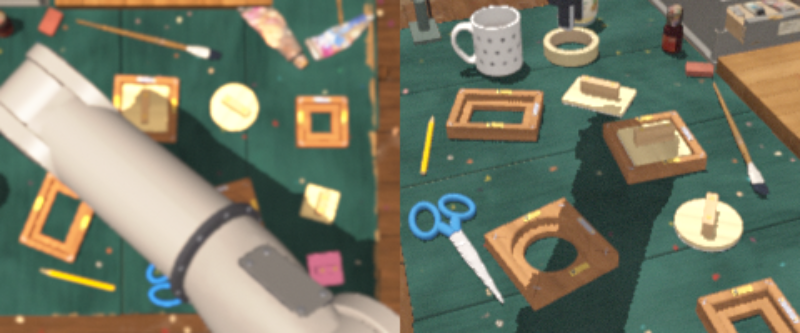

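The square panel lies in its frame: in the side crop it is at (655,145), below the rim. Next is the oblong, kept low near the lamp.

```bash
sed -i 's/^H,G=.*/H,G=90,12/; s/z,G+11\]/z,G+10.7]/; s/G+11\]/G+10.7]/' act.py; python3 - <<'E'
from act import *
import cv2
x,y,a=P['ob']; pick(x,y,a+180)
x,y,a=F['ob']; place(x,y,a+180)
x,y,a=P['ro']; pick(x,y,58.5)
bot.movel([600,-140,150],v=200)
T=np.hstack([grab_frame("top")[100:300,180:420],grab_frame("side")[120:320,180:420]])
cv2.imwrite("pics/ob.png",cv2.resize(T,(800,333)))
E
```

```text
14.6 [610.1 148.8  11.9] F [-0.5  0.3  0.2] w 40.0 g 0.0
14.9 [610.4 148.7  12.4] F [0.4 0.2 4.2] w 13.1 g 40.1
15.6 [609.8 148.1  89.4] F [-0.1 -0.5 -1.3] w 12.8 g 39.4
17.1 [443.  148.9  45.1] F [-0.2 -0.6  0. ] w 12.7 g 39.4
17.8 [442.7 148.4  22.5] F [ 0.6  0.4 -2. ] w 13.1 g 39.4
18.9 [442.6 148.1  89.6] F [-0.9 -0.   0. ] w 26.1 g 0.0
22.3 [ 638.  -161.4   11.9] F [ 0.7 -1.  -1.2] w 39.7 g 0.0
22.6 [ 638.4 -161.5   12.5] F [-0.2 -0.1  4.2] w 13.1 g 39.8
23.3 [ 637.5 -161.7   89.4] F [-0.3 -0.2 -1.5] w 13.6 g 39.3
```

View pics/ob.png

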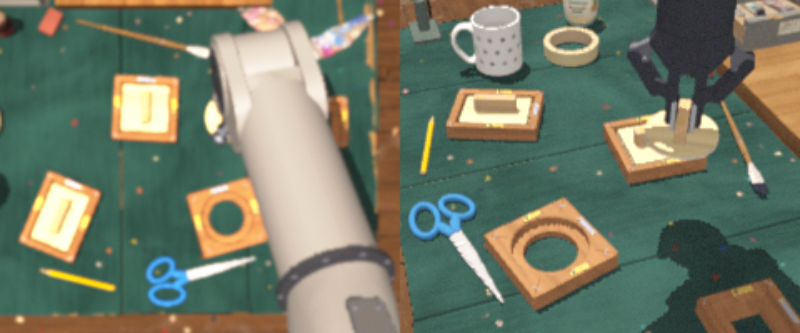

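The square (top crop (146,107)) and oblong (60,217) are seated and centred. The round panel is in the gripper. Next come the round and then the small one.

```bash
python3 - <<'E'
from act import *
import cv2
x,y,a=F['ro']; place(x,y,58.5)
pick(*P['sm']); place(*F['sm'],opening=24)
bot.move_ptp([300,-600,230],ori(17)); st()
cv2.imwrite("pics/end_t.png",cv2.resize(grab_frame("top")[130:280,130:430],(800,400),interpolation=cv2.INTER_CUBIC))
cv2.imwrite("pics/end_s.png",cv2.resize(grab_frame("side")[100:400,150:450],(600,600),interpolation=cv2.INTER_CUBIC))
E
```

```text
25.4 [ 439.8 -144.9   45.1] F [-0.5  0.2  0.1] w 13.3 g 39.3
26.1 [ 439.3 -145.2   22.4] F [-0.4  0.7 -1.5] w 13.5 g 39.4
27.3 [ 439.1 -145.4   89.6] F [-0.2  0.1 -0.6] w 26.3 g 0.0
30.1 [ 463.  -312.7   11.8] F [0.2 0.  0.1] w 39.7 g 0.0
30.5 [ 463.3 -313.    12.4] F [-1.  1.  5.] w 13.3 g 39.8
31.1 [ 462.6 -312.7   89.4] F [-0.6  0.  -1.2] w 13.2 g 39.1
32.5 [ 610.3 -317.8   45. ] F [-1.1 -0.7  0.2] w 13.2 g 39.1
33.2 [ 610.4 -317.7   22.5] F [-0.4  0.8  1.5] w 13.1 g 39.5
34.3 [ 610.1 -317.8   89.6] F [ 0.9 -0.2 -1. ] w 24.1 g 0.0
36.0 [ 301.2 -599.2  229.6] F [0.4 0.1 0.6] w 23.9 g 0.0
```

View pics/end_t.png

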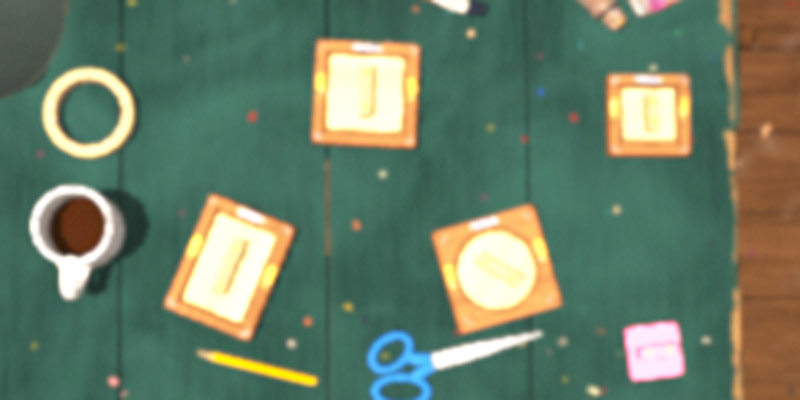

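View pics/end_s.png

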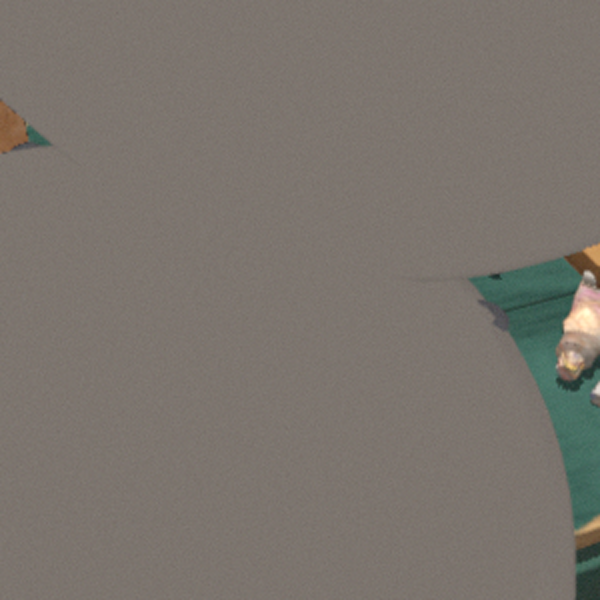

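All four look centred from above: square (365,93), oblong (230,267), round (497,268), small (648,115). The arm hides the side view, so I'll return to the start pose and check there that they are flat.

```bash
python3 - <<'E'
from act import *
import cv2
bot.move_j([1.119,0.426,0.074,1.606,-0.034,1.111,-0.067]); st()
cv2.imwrite("pics/end_s2.png",cv2.resize(grab_frame("side")[120:370,190:450],(624,600),interpolation=cv2.INTER_CUBIC))
E
```

```text
36.8 [ 202.3 -643.8  231.2] F [ 0.7 -0.6  0.2] w 24.0 g 0.0
```

View pics/end_s2.png

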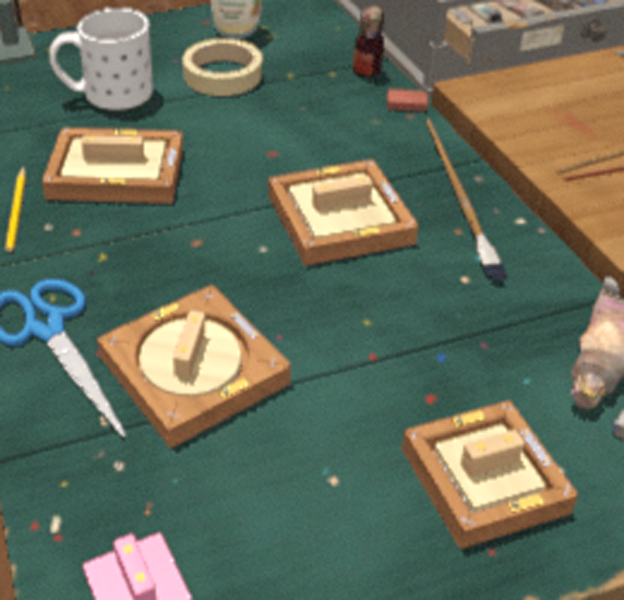

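All four panels lie flat below the rims: oblong (115,160), square (345,205), round (190,352), small (490,470). The mug and tape look undisturbed.

```bash
python3 -c "
from station import bot; print(bot.close_job())"
```

```text
the job is handed in; nothing more can be done
None
```

All four panels are in their own frames, face down and lying flat by both camera views; the mug and tape look undisturbed, and I handed the job in at about 37 s.

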